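# Reset the stay of a pantry food cupboard

### The job

The door of the white ventilated food cupboard is propped a little open by its metal stay. Lift the stay off its brass pin by the red knob, draw the door wider open with it, and drop the stay's last hole, the one nearest the knob, over that same pin, so that the stay lies flat on the pin's collar and holds the door by itself. Lower it gently, never force it down on the pin, do not let the door fall shut, and leave everything else in the pantry where it is.

Things in the scene. Friction and masses are not known exactly. Their poses are not given: they have to be found in the camera images.
- cupboard: white cupboard, 240 deep (its x) x 300 wide (its y) x 180 tall, fixed; origin at the centre of its underside, z up, its front with the door faces its own -x, towards the robot
- vent_door (a joint): angle of the upright mesh door (270 wide, 158 tall, 16 thick, top 180 mm above the counter): -0.25 shut, 0 at its start, a little ajar, growing as it swings out towards the robot, to 1.05. Upright hinge at the door's left end seen from the robot (cupboard +y), 9 mm before the cupboard's front. A light spring pulls it shut (0.5 N m per rad from shut: 1 to 3 N at the stay)
- door_hinge (a point): point on the door's upright hinge axis, at the height of the stay's underside (192 mm above the counter)
- stay_eye (a point): the stay's pivot, a brass fork on the door's top edge, at the stay's underside on its centre line; it is tied to the door 170 mm from the hinge axis, swings in a circle about it, and leaves the stay free to turn and to tilt up there, but not to roll. It carries the stay's axes: x along the stay from this pivot to the knob, z up, square to the flat bar
- stay_knob (a point): centre of the round red knob to grasp, a cylinder 24 mm across (20 mm at its foot) and 36 mm tall standing on the stay, 182 mm from the pivot; this point is 24 mm above the bar's underside, 18 mm above the bar's top. Axes as the stay's.
- end_hole (a point): centre of the stay's last hole, the one nearest the knob, 150 mm from the pivot, half-way through the bar's thickness (3 mm above its underside). Axes as the stay's. It drops over the pin by its own weight or a few newtons; with more resistance it stands on the tip or is already down
- pin: fixed upright brass pin on the cupboard's top: a collar 24 mm across, 12 high, on which the stay rests; above it the pin, 10 mm across, its flat tip only slightly bevelled (8 mm across), 25 mm above the origin. Origin at the collar's foot, 180 mm above the counter. Stay seated: hole centre 15 mm above the origin. It has one of two places; a low screw cap 18 mm across, 5 high, no pin, has the other
- spice_tin: green tin, 52 mm across, 50 mm tall, standing on the left of the cupboard's top; bystander, to be left alone
- salt_dish: small blue bowl, 56 mm across, 35 mm tall, on the left of the cupboard's top; bystander, to be left alone
- crock: white stoneware crock, 120 mm across, 150 mm tall, on the counter at the left; bystander, to be left alone
- jug: blue mug-shaped jug, 90 mm across, 120 mm tall, on the counter at the left; bystander, to be left alone
- preserving_pan: copper pan, 190 mm across, 85 mm tall, on the counter at the right; bystander, to be left alone
- bottle: amber bottle, 60 mm across, 190 mm tall, on the counter at the right; bystander, to be left alone
- spoon: wooden spoon lying on the counter at the left; bystander, to be left alone
- stay: the stay: dark flat steel bar 212 long, 24 wide, 6 thick, 0.1 to 0.25 kg with knob, from 14 mm behind the pivot to 16 mm beyond the knob's axis; four round holes 12.5 mm across on its centre line, 72, 98, 124 and 150 mm from the pivot. It starts with the hole at 72 or at 98 over the pin. Origin and axes as stay_eye

How it is judged:
By the outcome, as a careful person would: the job done as asked, in the order asked, and still so for the second after the job is handed in, with the robot touching nothing.
It also fails if it takes over 42 s, if anything falls off the work surface, if the arm or the gripper's body presses on something with over 40 N, if the wrist force passes 120 N, or if a joint passes its speed limit or range.

### The arm

A 6-joint arm with a two-finger parallel gripper is mounted at the origin on the work surface. World frame = base frame: x ahead of the robot, y to its left, z up, the work surface at z = 0. Lengths are in m, angles in rad, forces in N, time in s.
With the tool pointing down it reaches from about 0.275 to 1 m from the base axis. Payload 8.4 kg.
Tool frame: the origin (TCP) lies midway between the tips of the shut fingers; the grasp point (between the pads) lies 19 mm behind it; z points along the fingers, y is the line along which they close (so a half turn about z gives the same grasp; the last joint's range is limited). The gripper opens to 85 mm and grips with 20 to 120 N. Pads are 22 mm wide; open, the fingers measure 114 mm over their backs; the gripper's body (76 mm by 85 mm) begins 54 mm behind the grasp point. The pads swing forward as they close: fully open they stand 13 mm farther back than shut.
Start: joints at [-1.104, 0.353, 1.633, -0, 1.155, -0.002], TCP at [0.282, -0.558, 0.231] pointing down, gripper open.
Joint ranges: [-2.63, 2.63], [-0.92, 2.1], [0.06, 2.66], [-1.3, 4.44], [0, 2.69], [-3.02, 3.02]. Speed limits (rad/s): [2.22, 2.22, 2.79, 3.14, 3.14, 3.14].

### API

Orientations are given as a 3x3 rotation matrix whose columns are the frame's x, y, z axes.
In Python, from station import env, optics, workorder gives the robot as it stands.
- The arm moves only by the tool servo_tool, never from a script. Its argument "rows" is a list of rows, each an object with "delta_pos": the shift along the tool's x, y, z in m, a list of three; "twist": the turn, a rotation vector about the tool's x, y, z in degrees, a list of three. In form: [{"delta_pos": [dx, dy, dz], "twist": [wx, wy, wz]}, ...]. A call has 1 to 20 rows; each row shifts and turns the commanded pose from where the row before left it, along the tool's axes as they then stand; what a row does not reach is not made up. A row lasts 1/8 s, in which the tool goes at most 62.5 mm and 10.7 degrees, less where a joint would pass 70% of its speed; a pose out of reach is approached as far as the arm can. A call with a gripper value outside its range is refused whole. "claw" is the finger opening in m, from 0 to 0.0854, set as the call begins (left out, the last holds). The fingers move at their own pace and stop on an object; "force" is the grip in N (left out, the last holds). Time passes only in rows, so rows that do not move let the fingers close. It gives the time, the measured TCP pose, the force, the opening and the grip force at its end, in the units of the state.
- env.observe(): the state, without advancing time (a new reading comes with each control period).
- optics.capture(name): name is "scene" or "side" or "wrist"; returns (picture, depth): 420x560x3 uint8, red, green, blue; 420x560 float32, m along the optical axis (not along the pixel's ray), 0 where there is no reading.
- optics.camera_model(name): a dict with "vertical_fov" (degrees; the focal length in pixels is half the picture's height over the tangent of half this angle, whatever the lens; pixels are square), "cx", "cy" (the principal point, pixels), "world_to_cam" (4x4, takes a point from world to camera coordinates). Camera axes: x right, y up, looking along -z (the intrinsics and any distortion apply to the point x, -y, -z); pixel columns grow to the right and rows downward; lengths in m; the calibration is good to about 2 mm. A picture is of the moment at which its call begins: read the wrist's pose just before it. camera_model takes no time and is no camera call; for the wrist camera it gives the pose at the moment of the call.
- workorder.hand_in(): hands the job in; it is judged then, once.
The state is a dict: "time_s": time; "joints": joint angles; "joint_velocities": joint speeds; "tau": joint torques, N m; "tool_pos": TCP position; "tcp_rot": TCP orientation; "force": force on the tool from outside, world axes, zero at the start; "wrist_torque": the same for the moment, N m; "grip_width": finger opening in m; "grasp_force": force on a finger pad.
Only numpy, scipy, OpenCV 4.12 (cv2) and the standard library are available. Lean on these libraries where they do the work, as an engineer would, in place of code of your own. Each camera call takes 0.05 s, during which the arm holds its last target. There are 200 camera calls.

## Working session

There is one attempt and no reset: what is moved stays moved. The work goes in short steps, Python scripts to look and compute and a tool call to move; the robot and the scene stay as the last step left them, time stands still between calls to the robot, and variables do not carry over. Pictures are saved under pics/ and viewed, at most 10 in all, crops included, and the job is handed in when it is done.

Besides the shell and the picture viewer there is one more tool, called after "Emit:" as name(argument=value, ...) on one line, values as JSON. servo_tool: Moves the arm, as the interface text tells. Its arguments: {"type":"object","properties":{"rows":{"type":"array","items":{"type":"object","properties":{"delta_pos":{"type":"array","items":{"type":"number"}},"twist":{"type":"array","items":{"type":"number"}}}}},"claw":{"type":"number"},"force":{"type":"number"}},"required":["rows"]}

```bash
mkdir -p pics; ls
cat > h.py <<'E'
import numpy as np, cv2
from station import env, optics, workorder
def cap(n, save=None):
    m=optics.camera_model(n); p,d=optics.capture(n)
    if save: cv2.imwrite(f'pics/{save}.png',p[:,:,::-1])
    return p,d,m
def xyz(d,m):
    H,W=d.shape; f=H/2/np.tan(np.radians(m['vertical_fov'])/2)
    v,u=np.mgrid[:H,:W]
    pc=np.stack([(u-m['cx'])/f*d,-(v-m['cy'])/f*d,-d,np.ones_like(d)],-1)
    return (pc@np.linalg.inv(m['world_to_cam']).T)[...,:3]
E
python3 - <<'E'
from h import *
for n in ['scene','side']:
    p,d,m=cap(n,n+'0'); np.savez(n+'0.npz',p=p,d=d,w=xyz(d,m)); print({k:v for k,v in m.items()})
s=env.observe(); print(s)
E
```

```text
pics
{'vertical_fov': 55.266822707246725, 'cx': 278.5339585824554, 'cy': 214.6728994412067, 'world_to_cam': array([[-0.60024736,  0.79980739, -0.00335456,  0.30760332],
       [-0.67429417, -0.50378637,  0.53993209,  0.32003512],
       [ 0.43015169,  0.32635478,  0.8417019 , -1.79307722],
       [ 0.        ,  0.        ,  0.        ,  1.        ]])}
{'vertical_fov': 53.328476739815045, 'cx': 284.0727769489995, 'cy': 209.09426729187174, 'world_to_cam': array([[-9.71455721e-01, -2.37220946e-01, -7.22426235e-05,
         5.64361892e-01],
       [ 1.65215713e-01, -6.76801851e-01,  7.17386243e-01,
        -1.97146298e-01],
       [-1.70227937e-01,  6.96897035e-01,  6.96675658e-01,
        -1.24378127e+00],
       [ 0.00000000e+00,  0.00000000e+00,  0.00000000e+00,
         1.00000000e+00]])}
{'time_s': 0.1, 'joints': array([-1.10443923e+00,  3.53617862e-01,  1.63404240e+00, -8.85090811e-06,
        1.15517397e+00, -2.41774595e-03]), 'joint_velocities': array([-0.00129054, -0.00201709, -0.00222522,  0.00149549,  0.00222005,
       -0.00057991]), 'tau': array([ 2.05770211e-04, -6.06358480e+01, -3.42818606e+01,  2.23376458e-05,
        3.98626289e-03,  1.20558667e-05]), 'tool_pos': array([ 0.28217401, -0.55721602,  0.23061983]), 'tcp_rot': array([[ 8.92120859e-01,  4.51796474e-01, -5.65488460e-04],
       [ 4.51796828e-01, -8.92120174e-01,  1.10534849e-03],
       [-5.09111255e-06, -1.24159034e-03, -9.99999229e-01]]), 'force': array([ 0.57225974, -0.27459051, -1.03026674]), 'wrist_torque': array([ 0.04921119,  0.04577347, -0.00686303]), 'grasp_force': 0.0, 'grip_width': 0.08533669215596637}
```

View pics/scene0.png

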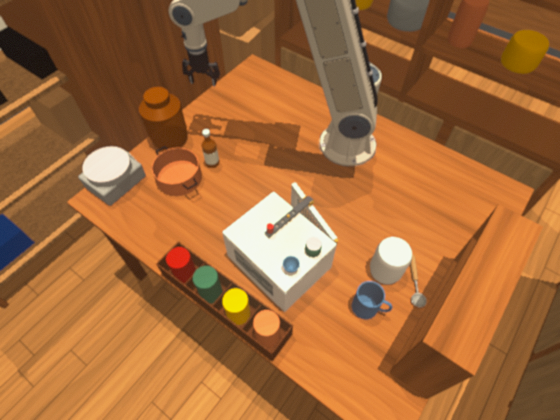

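View pics/side0.png

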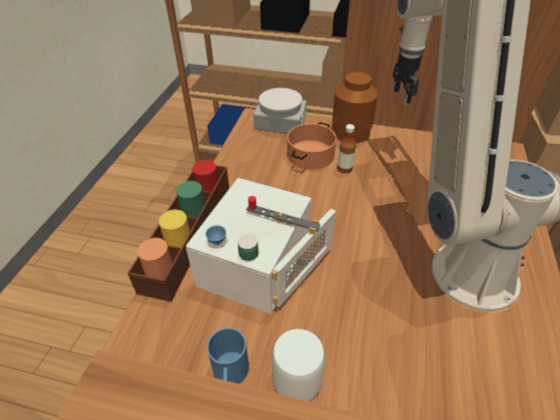

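The scene picture shows the red knob at (270,228) and the stay running to the door top at about (308,202). In the side view the knob is at (252,202) and the pivot at (315,225). Now to measure from both.

Run:
```python
from h import *
for n,c in [('scene',(270,228)),('side',(252,202))]:
    z=np.load(n+'0.npz'); p,d,w=z['p'].astype(int),z['d'],z['w']
    red=(p[...,0]>130)&(p[...,1]<60)&(p[...,2]<60)
    m=np.zeros_like(red); m[c[1]-12:c[1]+12,c[0]-12:c[0]+12]=1
    q=w[red&m]; print(n,'knob',len(q),np.median(q,0),q.min(0),q.max(0))
    # cupboard top : white, z~0.18
    mt=(abs(w[...,2]-.18)<.006)&(p.min(-1)>150); 
    r=cv2.minAreaRect(w[mt][:,:2].astype(np.float32)); print('top',mt.sum(),np.median(w[mt][:,2]),r)
    # stay: dark, near z .198
    lo=np.abs(w-np.median(q,0))
    ms=(lo[...,0]<.25)&(lo[...,1]<.25)&(abs(w[...,2]-.198)<.008)&(p.max(-1)<130)&(p.max(-1)-p.min(-1)<40)
    qs=w[ms][:,:2]; print('stay',len(qs),cv2.minAreaRect(qs.astype(np.float32)))
    im=cv2.resize(z['p'][c[1]-60:c[1]+60,c[0]-50:c[0]+110],None,fx=5,fy=5,interpolation=cv2.INTER_CUBIC)
    cv2.imwrite(f'pics/{n}0c.png',im[:,:,::-1])
```

```text
return _methods._mean(a, axis=axis, dtype=dtype,
  ret = um.true_divide(
Traceback (most recent call last):
ValueError: zero-size array to reduction operation minimum which has no identity
```

Run:
```python
from h import *
for n,c in [('scene',(270,228)),('side',(252,202))]:
    z=np.load(n+'0.npz'); p,d,w=z['p'].astype(int),z['d'],z['w']
    red=(p[...,0]>110)&(p[...,1]<.5*p[...,0])&(p[...,2]<.5*p[...,0])
    m=np.zeros_like(red); m[c[1]-12:c[1]+12,c[0]-12:c[0]+12]=1
    q=w[red&m]; print(n,p[c[1],c[0]],w[c[1],c[0]],len(q))
    if not len(q): continue
    print(np.median(q,0),q.min(0),q.max(0))
    mt=(abs(w[...,2]-.18)<.006)&(p.min(-1)>150); mt=mt&(w[...,0]<1.2)
    r=cv2.minAreaRect(w[mt][:,:2].astype(np.float32)); print('top',mt.sum(),np.median(w[mt][:,2]),r)
    lo=np.abs(w-np.median(q,0))
    ms=(lo[...,0]<.25)&(lo[...,1]<.25)&(abs(w[...,2]-.198)<.008)&(p.max(-1)<130)&(p.max(-1)-p.min(-1)<40)
    qs=w[ms][:,:2]
    if len(qs):print('stay',len(qs),cv2.minAreaRect(qs.astype(np.float32)))
    im=cv2.resize(z['p'][c[1]-60:c[1]+60,c[0]-50:c[0]+110],None,fx=5,fy=5,interpolation=cv2.INTER_CUBIC)
    cv2.imwrite(f'pics/{n}0c.png',im[:,:,::-1])
```

```text
scene [239  78  57] [0.66430086 0.08075874 0.2331786 ] 41
[0.66165709 0.07837192 0.23152591] [0.65054865 0.06435274 0.21419097] [0.66985717 0.08594433 0.23629725]
top 5004 0.17903343453468712 ((0.5807463526725769, -0.08840340375900269), (0.703779935836792, 0.3221164047718048), 81.22134399414062)
stay 274 ((0.6058067679405212, 0.1536727100610733), (0.22813771665096283, 0.1933312863111496), 62.58579635620117)
side [141  34  31] [0.65013565 0.083642   0.23084213] 85
[0.65176355 0.0814535  0.22721355] [0.6430927  0.0619158  0.20109264] [0.66177818 0.08644386 0.23742358]
top 5716 0.1804876920739782 ((0.6088545322418213, 0.1095053106546402), (0.30462104082107544, 0.31946295499801636), 80.41853332519531)
stay 550 ((0.5906778573989868, 0.15644590556621552), (0.19390049576759338, 0.23024363815784454), 76.50580596923828)
```

View pics/side0c.png

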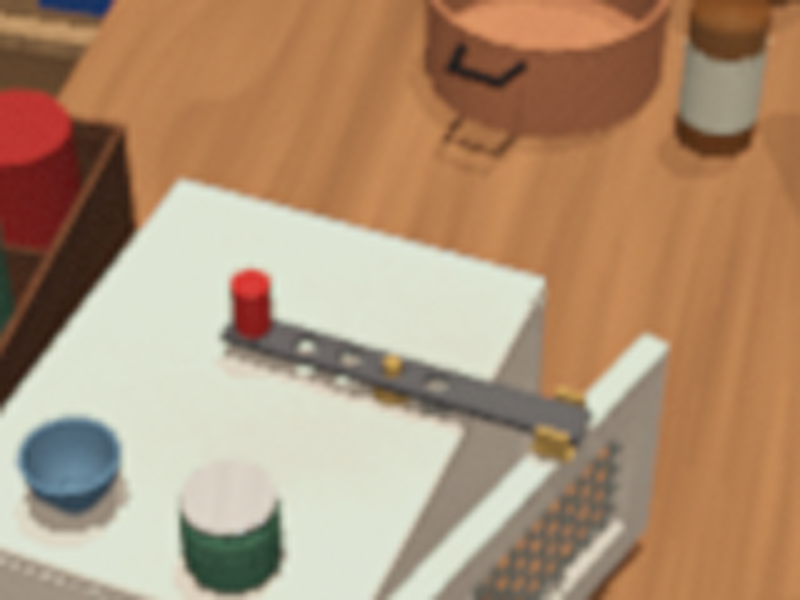

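Side crop: knob top at (250,275), two free holes at (305,345) and (350,358), the pin's brass tip at (392,362), and one hole at (435,382). So the stay sits with its hole at 98 mm over the pin. The pivot fork is near (562,415). Rays onto the known planes give the positions.

```bash
cat >> h.py <<'E'
def ray(m,u,v,z,H=420):
    f=H/2/np.tan(np.radians(m['vertical_fov'])/2)
    T=np.linalg.inv(m['world_to_cam']); c=T[:3,3]
    r=T[:3,:3]@np.array([(u-m['cx'])/f,-(v-m['cy'])/f,-1]); return c+r*(z-c[2])/r[2]
E
python3 - <<'E'
from h import *
m=optics.camera_model('side')
for nm,x,y,z in [('knobtop',250,278,.234),('knobfoot',253,328,.198),('pintip',392,360,.205),('hole150',305,345,.196),('hole124',350,359,.196),('hole72',436,382,.196),('cornA',180,182,.18),('cornB',543,275,.18),('eyeA',553,436,.197),('eyeB',570,396,.197),('frontedge',378,600,.18),('doorA',655,335,.18)]:
    print(nm,ray(m,202+(x-2)/5,142+(y-2)/5,z).round(4))
z=np.load('side0.npz');w=z['w'];p=z['p'].astype(int)
mt=(abs(w[...,2]-.18)<.005)&(p.min(-1)>150)&(w[...,0]>.45)
n,l,st,_=cv2.connectedComponentsWithStats(mt.astype(np.uint8))
i=1+st[1:,4].argmax();print(st[i],cv2.minAreaRect(w[l==i][:,:2].astype(np.float32)))
mw=optics.camera_model('wrist');s=env.observe()
T=np.linalg.inv(mw['world_to_cam']);R=s['tcp_rot'];print('wristcam in tool',R.T@(T[:3,3]-s['tool_pos']),R.T@T[:3,:3],mw['vertical_fov'])
E
```

```text
knobtop [0.6556 0.0687 0.234 ]
knobfoot [0.6553 0.0707 0.198 ]
pintip [0.5719 0.0838 0.205 ]
hole150 [0.624 0.075 0.196]
hole124 [0.5969 0.0797 0.196 ]
hole72 [0.5467 0.0858 0.196 ]
cornA [ 0.7429 -0.0605  0.18  ]
cornB [ 0.5095 -0.0303  0.18  ]
eyeA [0.4769 0.1112 0.197 ]
eyeB [0.4736 0.0799 0.197 ]
frontedge [0.5432 0.2273 0.18  ]
doorA [0.4377 0.0043 0.18  ]
[ 187  179  126   96 5600] ((0.6217504739761353, 0.10677683353424072), (0.3037966787815094, 0.29268744587898254), 80.96672821044922)
wristcam in tool [ 0.0794052   0.00029155 -0.14400251] [[ 8.44669389e-04  9.50068661e-01  3.12039782e-01]
 [ 9.99999401e-01 -5.85097564e-04 -9.25478223e-04]
 [-6.96694140e-04  3.12040377e-01 -9.50068586e-01]] 60.491797464298884
```

Emit:
servo_tool(rows=[{"delta_pos": [0,0,-0.025],"twist": [0,0,8.7]},{"delta_pos": [0,0,-0.025],"twist": [0,0,8.7]},{"delta_pos": [0,0,-0.025],"twist": [0,0,8.7]},{"delta_pos": [0,0,-0.025],"twist": [0,0,8.7]},{"delta_pos": [0.0177,-0.0421,0],"twist": [0,0,0]},{"delta_pos": [0.0177,-0.0421,0],"twist": [0,0,0]},{"delta_pos": [0.0177,-0.0421,0],"twist": [0,0,0]},{"delta_pos": [0.0177,-0.0421,0],"twist": [0,0,0]},{"delta_pos": [0.0177,-0.0421,0],"twist": [0,0,0]},{"delta_pos": [0.0177,-0.0421,0],"twist": [0,0,0]},{"delta_pos": [0.0177,-0.0421,0],"twist": [0,0,0]},{"delta_pos": [0.0177,-0.0421,0],"twist": [0,0,0]},{"delta_pos": [0.0177,-0.0421,0],"twist": [0,0,0]},{"delta_pos": [0.0177,-0.0421,0],"twist": [0,0,0]},{"delta_pos": [0.0177,-0.0421,0],"twist": [0,0,0]},{"delta_pos": [0.0177,-0.0421,0],"twist": [0,0,0]},{"delta_pos": [0.0177,-0.0421,0],"twist": [0,0,0]},{"delta_pos": [0.0177,-0.0421,0],"twist": [0,0,0]},{"delta_pos": [0.0177,-0.0421,0],"twist": [0,0,0]},{"delta_pos": [0.0177,-0.0421,0],"twist": [0,0,0]}], claw=0.085)

```text
time_s: 2.6
tool_pos: [0.6564, 0.0718, 0.3308]
tcp_rot: [[0.99, -0.138, -0.001], [-0.138, -0.99, -0.0], [-0.001, 0.0, -1.0]]
force: [0.7, -0.2, 0.7]
grip_width: 0.0852
grasp_force: 0.0
```

Run:
```python
from h import *
p,d,m=cap('wrist'); np.savez('w1.npz',p=p,d=d,w=xyz(d,m),m=m)
cv2.imwrite('pics/w1.png',p[:,:,::-1])
s=env.observe(); print(s['time_s'],s['tool_pos'],s['tcp_rot'])
```

```text
2.65 [0.65845884 0.07641052 0.33036937] [[ 9.90669415e-01 -1.36285440e-01  6.23168960e-04]
 [-1.36286655e-01 -9.90665555e-01  2.77594175e-03]
 [ 2.39031580e-04 -2.83497021e-03 -9.99995953e-01]]
```

View pics/w1.png

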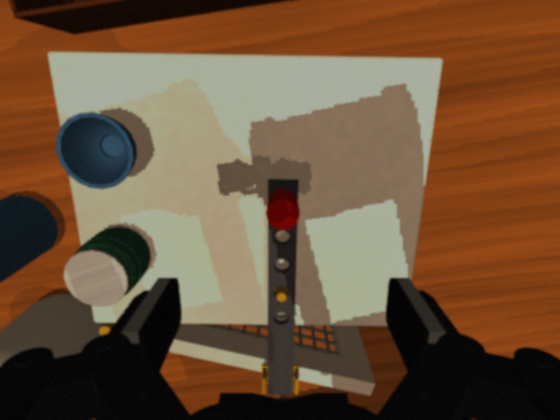

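The wrist view shows the stay running straight down the image: knob at (283,210), holes at (282,236), (282,264) and (281,316), pin tip at (281,297), fork at about (281,378). The screw cap isn't visible, and neither bystander is near the stay.

Run:
```python
from h import *
p,d,m=cap('wrist'); s=env.observe(); print(s['time_s'],s['tool_pos'],s['tcp_rot'].round(4).tolist())
m=optics.camera_model('wrist')
hsv=cv2.cvtColor(p,cv2.COLOR_RGB2HSV).astype(int); w=xyz(d,m)
red=((hsv[...,0]<6)|(hsv[...,0]>174))&(hsv[...,1]>150)&(hsv[...,2]>50); red[:170]=0; red[250:]=0; red[:,:250]=0; red[:,315:]=0
q=w[red]; v,u=np.nonzero(red); print('red',u.min(),u.max(),v.min(),v.max(),q[:,2].max())
t=q[q[:,2]>.231]; print('top',len(t),t.mean(0),cv2.minEnclosingCircle(t[:,:2].astype(np.float32)))
br=(hsv[...,0]>14)&(hsv[...,0]<32)&(hsv[...,1]>150)&(hsv[...,2]>90)
br[:285]=0;br[305:]=0;br[:,265:]=br[:,265:];br[:,:265]=0;br[:,298:]=0
v,u=np.nonzero(br);print('pin',len(u),u.mean(),v.mean(),u.min(),u.max(),v.min(),v.max(),ray(m,u.mean(),v.mean(),.204))
g=p[:,:,:].max(-1).astype(int)
dark=(abs(w[...,2]-.198)<.006)&(g<90)
pts=[]
for r in list(range(232,355,3)):
    c=np.nonzero(dark[r,255:310])[0]
    if len(c)>10: pts.append(ray(m,255+(c.min()+c.max())/2,r,.198))
pts=np.array(pts);print('stay',len(pts),np.polyfit(pts[:,0],pts[:,1],1),pts[0],pts[-1])
for n,a,b in [('h150',282,236),('h124',282,264),('h72',281,316),('fork',281,378)]: print(n,ray(m,a,b,.195))
```

```text
2.7 [0.6571798  0.07412161 0.33018346] [[0.9908, -0.1351, -0.0005], [-0.1351, -0.9908, 0.0013], [-0.0007, -0.0012, -1.0]]
red 274 305 192 231 0.4741371960885219
top 826 [0.65401438 0.06913143 0.23623846] ((0.6888447403907776, 0.06482210755348206), 0.047397539019584656)
pin 78 286.7564102564103 298.6666666666667 282 291 294 303 [0.56847627 0.08230326 0.204     ]
stay 41 [-0.15351554  0.16883526] [0.62681713 0.0726588  0.198     ] [0.50873018 0.09086435 0.198     ]
h150 [0.62285636 0.07902703 0.195     ]
h124 [0.59719961 0.08253166 0.195     ]
h72 [0.54582377 0.0904608  0.195     ]
fork [0.47689193 0.09993753 0.195     ]
```

Emit:
servo_tool(rows=[{"delta_pos": [-0.003,0,0.015],"twist": [0,0,0.7]},{"delta_pos": [0,0,0.02],"twist": [0,0,0]},{"delta_pos": [0,0,0.02],"twist": [0,0,0]},{"delta_pos": [0,0,0.02],"twist": [0,0,0]},{"delta_pos": [0,0,0.02],"twist": [0,0,0]},{"delta_pos": [0,0,0.015],"twist": [0,0,0]},{"delta_pos": [0,0,0.01],"twist": [0,0,0]},{"delta_pos": [0,0,0],"twist": [0,0,0]},{"delta_pos": [0,0,0],"twist": [0,0,0]},{"delta_pos": [0,0,0],"twist": [0,0,0]}], claw=0.06)

```text
time_s: 3.95
tool_pos: [0.6534, 0.071, 0.212]
tcp_rot: [[0.989, -0.15, 0.001], [-0.15, -0.989, 0.0], [0.001, -0.0, -1.0]]
force: [-0.5, -0.5, -0.3]
grip_width: 0.0595
grasp_force: 0.0
```

Run:
```python
from h import *
p,d,m=cap('wrist','w2'); s=env.observe(); print(s['time_s'],s['tool_pos'],s['tcp_rot'].round(4).tolist())
hsv=cv2.cvtColor(p,cv2.COLOR_RGB2HSV).astype(int); w=xyz(d,m)
red=((hsv[...,0]<6)|(hsv[...,0]>174))&(hsv[...,1]>150)&(hsv[...,2]>50)
t=w[red&(abs(w[...,2]-.234)<.004)]; print('top',len(t),np.median(t,0),t.min(0),t.max(0))
```

```text
4.0 [0.65332488 0.07096759 0.21196218] [[0.9887, -0.1501, 0.0011], [-0.1501, -0.9887, 0.0001], [0.0011, -0.0003, -1.0]]
top 2687 [0.6563852  0.0715428  0.23528685] [0.6420527  0.06032326 0.23001681] [0.66657868 0.08334636 0.23710502]
```

View pics/w2.png

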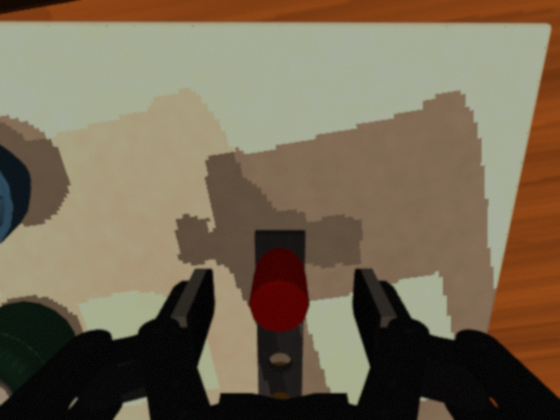

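The knob at (279,290) is centred between the fingers, about 1 mm from the TCP in x and y. I'll go down 8 mm and close.

Emit:
servo_tool(rows=[{"delta_pos": [0.001,0,0.008],"twist": [0,0,0]},{"delta_pos": [0,0,0],"twist": [0,0,0]}])

```text
time_s: 4.25
tool_pos: [0.6535, 0.0706, 0.2024]
tcp_rot: [[0.989, -0.15, -0.001], [-0.15, -0.989, -0.0], [-0.001, 0.0, -1.0]]
force: [0.1, 1.3, -0.3]
grip_width: 0.0598
grasp_force: 0.0
```

Emit:
servo_tool(rows=[{"delta_pos": [0,0,0],"twist": [0,0,0]},{"delta_pos": [0,0,0],"twist": [0,0,0]},{"delta_pos": [0,0,0],"twist": [0,0,0]},{"delta_pos": [0,0,0],"twist": [0,0,0]},{"delta_pos": [0,0,0],"twist": [0,0,0]},{"delta_pos": [0,0,0],"twist": [0,0,0]}], claw=0.01, force=40)

```text
time_s: 5.0
tool_pos: [0.6541, 0.0707, 0.2035]
tcp_rot: [[0.989, -0.15, 0.0], [-0.15, -0.989, 0.0], [0.0, -0.0, -1.0]]
force: [0.4, -0.3, 2.5]
grip_width: 0.0228
grasp_force: 39.2
```

```bash
cat > plan.py <<'E'
import numpy as np
from scipy.spatial.transform import Rotation as R
K0=np.array([.6541,.0707]); yaw0=np.radians(-8.65)
u=lambda a: np.array([np.cos(a),np.sin(a)])
e0=K0-.182*u(yaw0); a0=np.radians(-111.77); H=e0-.170*u(a0); P=e0+.097*u(yaw0)
def stay(da,tilt):   # door opening da rad, tilt deg; rod aims through P in yaw
    e=H+.170*u(a0-da); y=np.arctan2(*(P-e)[::-1]); return np.r_[e,.192],y,np.hypot(*(P-e))
def tool(da,tilt):
    e,y,_=stay(da,tilt); Rs=R.from_euler('ZY',[y,-tilt],degrees=False)
    Rt=Rs*R.from_euler('x',np.pi); return e+Rs.apply([.182,0,.0115]),Rt
def rows(ways):
    for (p,r),(q,s) in zip(ways,ways[1:]):
        yield r.inv().apply(q-p).round(4).tolist(),np.degrees((r.inv()*s).as_rotvec()).round(2).tolist()
E
python3 - <<'E'
from plan import *
from scipy.optimize import brentq
D=brentq(lambda d:stay(d,0)[2]-.150,.1,.6)
print('P',P,'H',H,'D',D,np.degrees(stay(D,0)[1]),'knob end',tool(D,0)[0],'raised end',tool(D,np.radians(11))[0], 'raised0',tool(.006,np.radians(11))[0])
L=[tool(0,0)]+[tool(.006,np.radians(11)*i/8) for i in range(1,9)]
s=lambda x:x
L2=[tool(.006+(D-.006)*i/16,np.radians(11)) for i in range(17)]
for r in rows(L):print(r)
print()
for r in rows(L2):print(r)
E
```

```text
P [0.57006683 0.08348384] H [0.53722003 0.25594809] D 0.32931889875584636 -16.843049726071413 knob end [0.6006941  0.07421181 0.2035    ] raised end [0.59539352 0.0758165  0.23801595] raised0 [0.64761471 0.07149665 0.23801595]
([-0.0013, 0.0002, -0.0044], [-0.0, 1.37, 0.14])
([-0.0003, 0.0, -0.0044], [0.0, 1.38, 0.0])
([-0.0003, 0.0, -0.0044], [-0.0, 1.37, -0.0])
([-0.0003, -0.0, -0.0044], [0.0, 1.38, 0.0])
([-0.0003, 0.0, -0.0044], [0.0, 1.38, 0.0])
([-0.0003, 0.0, -0.0044], [0.0, 1.38, 0.0])
([-0.0003, -0.0, -0.0044], [0.0, 1.37, 0.0])
([-0.0003, -0.0, -0.0044], [0.0, 1.37, -0.0])

([-0.0033, 0.0006, -0.0006], [-0.09, -0.0, 0.46])
([-0.0033, 0.0006, -0.0006], [-0.09, -0.0, 0.47])
([-0.0033, 0.0006, -0.0006], [-0.09, -0.0, 0.47])
([-0.0032, 0.0006, -0.0006], [-0.09, -0.0, 0.48])
([-0.0032, 0.0005, -0.0006], [-0.09, -0.0, 0.48])
([-0.0032, 0.0005, -0.0006], [-0.09, -0.0, 0.49])
([-0.0032, 0.0005, -0.0006], [-0.1, -0.0, 0.49])
([-0.0032, 0.0005, -0.0006], [-0.1, -0.0, 0.5])
([-0.0032, 0.0004, -0.0006], [-0.1, -0.0, 0.5])
([-0.0032, 0.0004, -0.0006], [-0.1, -0.0, 0.5])
([-0.0032, 0.0004, -0.0006], [-0.1, -0.0, 0.51])
([-0.0032, 0.0004, -0.0006], [-0.1, 0.0, 0.51])
([-0.0031, 0.0003, -0.0006], [-0.1, -0.0, 0.51])
([-0.0031, 0.0003, -0.0006], [-0.1, -0.0, 0.51])
([-0.0031, 0.0003, -0.0006], [-0.1, 0.0, 0.52])
([-0.0031, 0.0002, -0.0006], [-0.1, -0.0, 0.52])
```

Emit:
servo_tool(rows=[{"delta_pos": [-0.0012,0.0,-0.0044],"twist": [0,1.4,0.1]},{"delta_pos": [-0.0003,0,-0.0044],"twist": [0,1.4,0]},{"delta_pos": [-0.0003,0,-0.0044],"twist": [0,1.4,0]},{"delta_pos": [-0.0003,0,-0.0044],"twist": [0,1.4,0]},{"delta_pos": [-0.0003,0,-0.0044],"twist": [0,1.4,0]},{"delta_pos": [-0.0003,0,-0.0044],"twist": [0,1.4,0]},{"delta_pos": [-0.0003,0,-0.0044],"twist": [0,1.3,0]},{"delta_pos": [-0.0003,0,-0.0044],"twist": [0,1.3,0]},{"delta_pos": [0,0,0],"twist": [0,0,0]},{"delta_pos": [0,0,0],"twist": [0,0,0]}])

```text
time_s: 6.25
tool_pos: [0.6477, 0.0717, 0.238]
tcp_rot: [[0.97, -0.152, 0.188], [-0.149, -0.988, -0.029], [0.191, -0.0, -0.982]]
force: [0.7, -0.3, -0.4]
grip_width: 0.0228
grasp_force: 39.2
```

Run:
```python
from h import *
p,d,m=cap('side'); c=(252,202)
im=cv2.resize(p[c[1]-80:c[1]+40,c[0]-50:c[0]+110],None,fx=5,fy=5,interpolation=cv2.INTER_CUBIC)
cv2.imwrite('pics/lift.png',im[:,:,::-1])
s=env.observe(); print(s['time_s'],s['tool_pos'],s['force'],s['grip_width'])
```

```text
6.3 [0.64774947 0.07166305 0.23795557] [ 0.93371636  0.21571699 -0.73102552] 0.022589086549549758
```

View pics/lift.png

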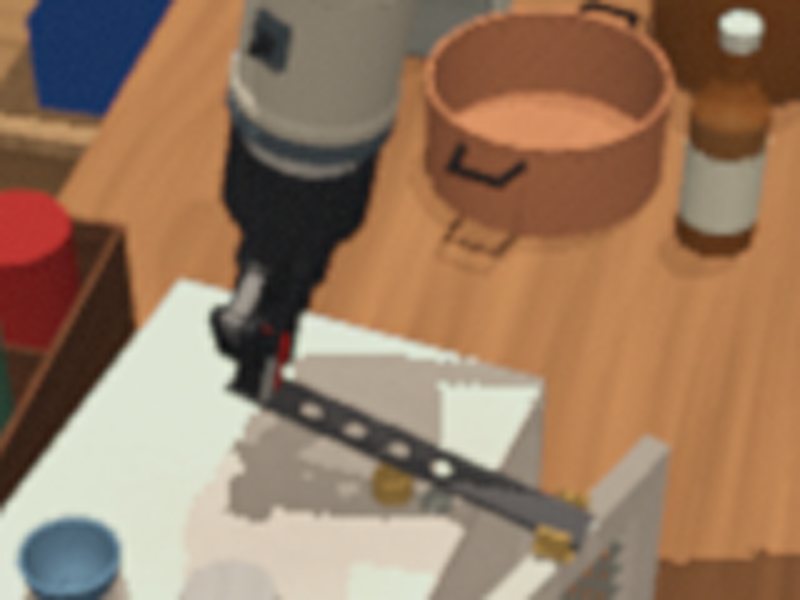

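The stay is lifted clear of the pin. All four holes show free, the pin's collar is at (392,485) and the small cap at (437,500). Next I draw the door open.

Emit:
servo_tool(rows=[{"delta_pos": [-0.0033,0.0006,-0.0006],"twist": [-0.09,0,0.46]},{"delta_pos": [-0.0033,0.0006,-0.0006],"twist": [-0.09,0,0.47]},{"delta_pos": [-0.0033,0.0006,-0.0006],"twist": [-0.09,0,0.47]},{"delta_pos": [-0.0032,0.0006,-0.0006],"twist": [-0.09,0,0.48]},{"delta_pos": [-0.0032,0.0005,-0.0006],"twist": [-0.09,0,0.48]},{"delta_pos": [-0.0032,0.0005,-0.0006],"twist": [-0.09,0,0.49]},{"delta_pos": [-0.0032,0.0005,-0.0006],"twist": [-0.1,0,0.49]},{"delta_pos": [-0.0032,0.0005,-0.0006],"twist": [-0.1,0,0.5]},{"delta_pos": [-0.0032,0.0004,-0.0006],"twist": [-0.1,0,0.5]},{"delta_pos": [-0.0032,0.0004,-0.0006],"twist": [-0.1,0,0.5]},{"delta_pos": [-0.0032,0.0004,-0.0006],"twist": [-0.1,0,0.51]},{"delta_pos": [-0.0032,0.0004,-0.0006],"twist": [-0.1,0,0.51]},{"delta_pos": [-0.0031,0.0003,-0.0006],"twist": [-0.1,0,0.51]},{"delta_pos": [-0.0031,0.0003,-0.0006],"twist": [-0.1,0,0.51]},{"delta_pos": [-0.0031,0.0003,-0.0006],"twist": [-0.1,0,0.52]},{"delta_pos": [-0.0031,0.0002,-0.0006],"twist": [-0.1,0,0.52]},{"delta_pos": [0,0,0],"twist": [0,0,0]},{"delta_pos": [0,0,0],"twist": [0,0,0]}])

```text
time_s: 8.55
tool_pos: [0.5955, 0.0759, 0.2378]
tcp_rot: [[0.94, -0.289, 0.183], [-0.284, -0.957, -0.055], [0.191, -0.0, -0.982]]
force: [2.5, -0.3, -0.6]
grip_width: 0.0228
grasp_force: 39.2
```

Run:
```python
from h import *
p,d,m=cap('side'); c=(252,202)
a=cv2.resize(p[165:235,230:330],None,fx=5.6,fy=5.6,interpolation=cv2.INTER_CUBIC)
q,d2,mw=cap('wrist'); np.savez('w3.npz',p=q,d=d2,m=mw)
s=env.observe(); print(s['time_s'],s['tool_pos'],s['tcp_rot'].round(3).tolist(),s['force'])
cv2.imwrite('pics/mid.png',a[:,:,::-1]); cv2.imwrite('pics/midw.png',q[:,:,::-1])
```

```text
8.65 [0.59558636 0.07584359 0.23774905] [[0.94, -0.289, 0.183], [-0.284, -0.957, -0.055], [0.191, 0.0, -0.982]] [3.05138297 0.51695646 0.23786824]
```

View pics/mid.png

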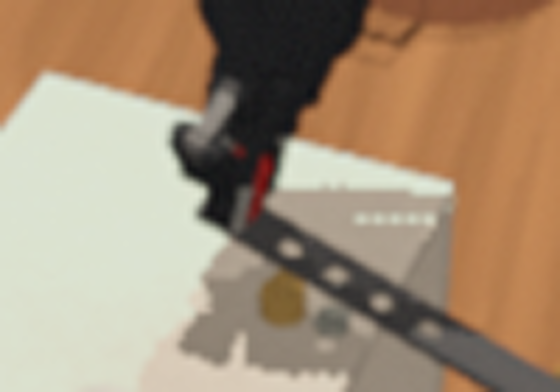

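View pics/midw.png

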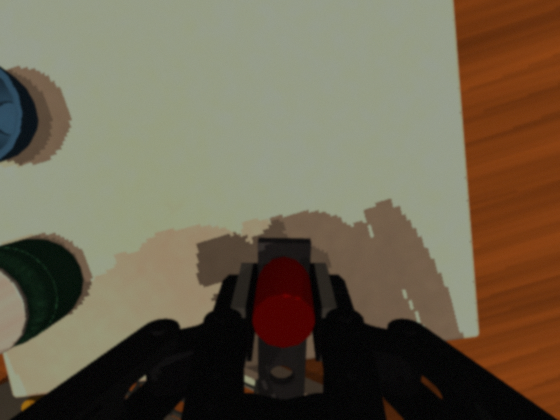

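The pin blob is at (283,300) in the crop and the last hole at (291,247), which is above it in the view as expected. The wrist view hides the pin under the bar. I'll compare the ray positions with the plan.

Run:
```python
from h import *
from plan import *
m=optics.camera_model('side')
f=lambda x,y,z: ray(m,230+(x-2.3)/5.6,165+(y-2.3)/5.6,z).round(4)
e,y,l=stay(.3293,0)
print('hole seen',f(291,248,.2236),'plan',e[:2]+u(y)*(.150*np.cos(.192)-.003*.19))
print('hole72 seen',f(431,330,.192+.072*.191+.003),'plan',e[:2]+u(y)*(.072*np.cos(.192)-.0006))
p,d,_=cap('side'); hsv=cv2.cvtColor(p,cv2.COLOR_RGB2HSV).astype(int)
b=(hsv[...,0]>14)&(hsv[...,0]<35)&(hsv[...,1]>110)&(hsv[...,2]>50); b[:210]=0;b[226:]=0;b[:,:272]=0;b[:,288:]=0
v,uu=np.nonzero(b);print(len(v),uu.min(),uu.max(),v.min(),v.max(),uu.mean(),v.mean())
print('pin tip ray',ray(m,uu.mean(),v.min()+.5,.205),'collar top mid',ray(m,uu.mean(),v.mean(),.192),'P',P)
L=[tool(.3293,np.radians(11-k)) for k in (0,2.5,4,5.5,7,8.5,10,11)]
for r in rows(L):print(r)
```

```text
hole seen [0.5676 0.0834 0.2236] plan [0.56688601 0.08444677]
hole72 seen [0.4935 0.1069 0.2088] plan [0.49357495 0.10664011]
58 277 283 213 222 280.08620689655174 218.0344827586207
pin tip ray [0.57177062 0.08332711 0.205     ] collar top mid [0.57074871 0.08774906 0.192     ] P [0.57006683 0.08348384]
([0.0003, -0.0, 0.0079], [-0.0, -2.5, -0.0])
([0.0002, 0.0, 0.0048], [0.0, -1.5, -0.0])
([0.0002, -0.0, 0.0048], [0.0, -1.5, -0.0])
([0.0002, -0.0, 0.0048], [0.0, -1.5, -0.0])
([0.0002, 0.0, 0.0048], [0.0, -1.5, 0.0])
([0.0002, 0.0, 0.0048], [0.0, -1.5, -0.0])
([0.0002, 0.0, 0.0032], [0.0, -1.0, 0.0])
```

Everything agrees within about 1 mm. I'll lower to just above the tip, then slowly.

Emit:
servo_tool(rows=[{"delta_pos": [0.0002,0,0.0048],"twist": [0,-1.5,0]},{"delta_pos": [0.0002,0,0.0048],"twist": [0,-1.5,0]},{"delta_pos": [0.0002,0,0.0048],"twist": [0,-1.5,0]},{"delta_pos": [0.0001,0,0.0032],"twist": [0,-1.0,0]},{"delta_pos": [0,0,0],"twist": [0,0,0]},{"delta_pos": [0,0,0],"twist": [0,0,0]}])

```text
time_s: 9.45
tool_pos: [0.5989, 0.0748, 0.2205]
tcp_rot: [[0.953, -0.289, 0.092], [-0.288, -0.957, -0.028], [0.096, 0.0, -0.995]]
force: [2.6, 1.3, -0.2]
grip_width: 0.0227
grasp_force: 39.2
```

Emit:
servo_tool(rows=[{"delta_pos": [0,0,0.0016],"twist": [0,-0.5,0]},{"delta_pos": [0,0,0.0016],"twist": [0,-0.5,0]},{"delta_pos": [0,0,0],"twist": [0,0,0]}])

```text
time_s: 9.82
tool_pos: [0.5993, 0.0749, 0.2173]
tcp_rot: [[0.954, -0.289, 0.075], [-0.288, -0.957, -0.022], [0.079, -0.0, -0.997]]
force: [3.9, 1.2, -1.1]
grip_width: 0.0226
grasp_force: 39.2
```

Emit:
servo_tool(rows=[{"delta_pos": [0,0,0.0016],"twist": [0,-0.5,0]},{"delta_pos": [0,0,0.0016],"twist": [0,-0.5,0]},{"delta_pos": [0,0,0],"twist": [0,0,0]}])

```text
time_s: 10.2
tool_pos: [0.5997, 0.0748, 0.2141]
tcp_rot: [[0.955, -0.289, 0.059], [-0.289, -0.957, -0.017], [0.061, -0.0, -0.998]]
force: [4.9, 1.6, -0.5]
grip_width: 0.0228
grasp_force: 39.3
```

Emit:
servo_tool(rows=[{"delta_pos": [0.0006,0,0.0016],"twist": [0,-0.5,0]},{"delta_pos": [0.0002,0,0.0016],"twist": [0,-0.5,0]},{"delta_pos": [0,0,0],"twist": [0,0,0]}])

```text
time_s: 10.58
tool_pos: [0.6003, 0.0744, 0.2107]
tcp_rot: [[0.956, -0.289, 0.041], [-0.289, -0.957, -0.013], [0.043, 0.0, -0.999]]
force: [4.9, 2.5, -0.6]
grip_width: 0.0229
grasp_force: 39.3
```

Emit:
servo_tool(rows=[{"delta_pos": [0.0004,-0.0003,0.0016],"twist": [0,-0.5,0]},{"delta_pos": [0.0001,0,0.0016],"twist": [0,-0.5,0]},{"delta_pos": [0,0,0],"twist": [0,0,0]}])

```text
time_s: 10.95
tool_pos: [0.6007, 0.0744, 0.2074]
tcp_rot: [[0.957, -0.289, 0.024], [-0.289, -0.957, -0.008], [0.025, 0.0, -1.0]]
force: [2.5, 1.0, 0.1]
grip_width: 0.0227
grasp_force: 39.3
```

Emit:
servo_tool(rows=[{"delta_pos": [0.0002,0,0.0016],"twist": [0,-0.5,0]},{"delta_pos": [0,0,0.001],"twist": [0,-0.5,0]},{"delta_pos": [0,0,0],"twist": [0,0,0]}])

```text
time_s: 11.32
tool_pos: [0.6012, 0.0744, 0.205]
tcp_rot: [[0.957, -0.289, 0.008], [-0.289, -0.957, -0.003], [0.008, 0.0, -1.0]]
force: [2.0, 0.1, -1.0]
grip_width: 0.0231
grasp_force: 39.3
```

Emit:
servo_tool(rows=[{"delta_pos": [0,0,0.0008],"twist": [0,-0.3,0]},{"delta_pos": [0,0,0.0005],"twist": [0,-0.2,0]},{"delta_pos": [0,0,0],"twist": [0,0,0]}])

```text
time_s: 11.7
tool_pos: [0.6012, 0.0745, 0.2039]
tcp_rot: [[0.957, -0.289, -0.0], [-0.289, -0.957, 0.0], [-0.0, -0.0, -1.0]]
force: [2.2, -1.4, -0.1]
grip_width: 0.0229
grasp_force: 39.2
```

Emit:
servo_tool(rows=[{"delta_pos": [0,0,0],"twist": [0,0,0]},{"delta_pos": [0,0,0],"twist": [0,0,0]},{"delta_pos": [0,0,0],"twist": [0,0,0]},{"delta_pos": [0,0,0],"twist": [0,0,0]}], claw=0.05)

```text
time_s: 12.2
tool_pos: [0.6011, 0.0745, 0.2039]
tcp_rot: [[0.957, -0.289, -0.0], [-0.289, -0.957, 0.0], [-0.0, 0.0, -1.0]]
force: [-0.8, -0.1, -0.2]
grip_width: 0.0499
grasp_force: 0.0
```

Released. Now I retreat straight up and check.

Emit:
servo_tool(rows=[{"delta_pos": [0,0,-0.01],"twist": [0,0,0]},{"delta_pos": [0,0,-0.02],"twist": [0,0,0]},{"delta_pos": [0,0,-0.03],"twist": [0,0,0]},{"delta_pos": [0,0,-0.04],"twist": [0,0,0]},{"delta_pos": [0,0,-0.04],"twist": [0,0,0]},{"delta_pos": [0,0,-0.04],"twist": [0,0,0]},{"delta_pos": [0,0,0],"twist": [0,0,0]},{"delta_pos": [0,0,0],"twist": [0,0,0]},{"delta_pos": [0,0,0],"twist": [0,0,0]},{"delta_pos": [0,0,0],"twist": [0,0,0]}])

```text
time_s: 13.45
tool_pos: [0.6008, 0.0744, 0.3829]
tcp_rot: [[0.957, -0.289, -0.002], [-0.289, -0.957, -0.0], [-0.002, 0.001, -1.0]]
force: [0.2, -0.5, -0.4]
grip_width: 0.0497
grasp_force: 0.0
```

Run:
```python
from h import *
p,d,m=cap('side')
a=cv2.resize(p[150:260,185:345],None,fx=5,fy=5,interpolation=cv2.INTER_CUBIC)
cv2.imwrite('pics/end.png',a[:,:,::-1])
w=xyz(d,m); hsv=cv2.cvtColor(p,cv2.COLOR_RGB2HSV).astype(int)
red=((hsv[...,0]<6)|(hsv[...,0]>174))&(hsv[...,1]>140)&(abs(w[...,0]-.6)<.04)&(abs(w[...,1]-.075)<.04)&(w[...,2]>.2)
print(np.median(w[red],0),w[red][:,2].max())
```

```text
[0.6014332  0.08325991 0.22813934] 0.23625909923118527
```

View pics/end.png

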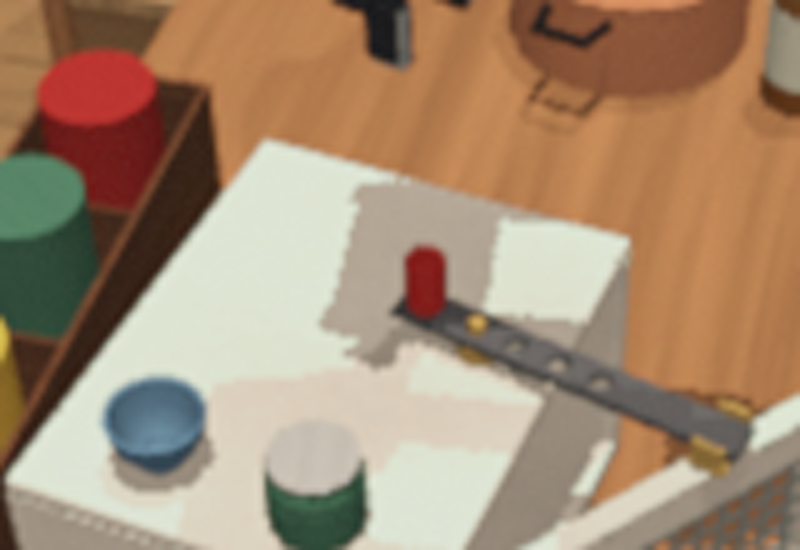

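The pin tip at (478,322) stands through the last hole, next to the knob at (425,285). The stay is flat on the collar at (473,352), the door is wider open, and the gripper is clear. Handing in.

```bash
python3 -c "
from station import workorder
print(workorder.hand_in())"
```

```text
the job is handed in; nothing more can be done
None
```

The stay's last hole is now over the pin, the stay lies flat on the collar and holds the door wider open by itself, and the job is handed in at about 13.5 s; the final picture shows it seated with the gripper clear and the bowl and tin on the cupboard where they were.

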